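# Take the bore of the bushing in the nest with a telescoping gauge

## Robot

A 6-joint arm with a two-finger parallel gripper is mounted at the origin on a cart in front of the work surface, level with it; the furniture and walls round the work are solid. World frame = base frame: x ahead of the robot, y to its left, z up, the work surface at z = 0. Lengths are in m, angles in rad, forces in N, time in s.
With the tool pointing down it reaches from about 0.375 to 0.9 m from the base axis. Payload 3.1 kg.
Tool frame: the origin (TCP) lies between the finger pads; the fingertips stand 17 mm ahead of it and the grasp point (between the pads) lies 2 mm behind it (robot.nose_length is the distance from the TCP to the fingertips, in m); z points along the fingers, y is the line along which they close (so a half turn about z gives the same grasp; the last joint's range is limited). The gripper opens to 87 mm and grips with 3 to 60 N. Pads are 19 mm wide; open, the fingers measure 117 mm over their backs; the gripper's body (75 mm by 190 mm) begins 51 mm behind the grasp point.
Start: joints at [1.034, 0.527, 1.433, -0, 1.181, -0.178], TCP at [0.219, 0.585, 0.24] pointing down, gripper open.
Joint ranges: [-3.08, 3.08], [-0.75, 2.2], [0.22, 2.44], [-1.43, 4.57], [0, 2.65], [-2.85, 2.85]. Speed limits (rad/s): [2.79, 2.79, 3.14, 3.14, 3.14, 3.14].

## Interface

Orientations are given as a unit quaternion [x, y, z, w].
In Python, from rig import robot, cams gives the robot as it stands.
- The arm moves only by the shell command python3 -m pendant 'ROWS' [FORCE]. ROWS is JSON, a list of rows, each an object with "jaw": the opening, from 0 (shut) to 1 (fully open); "linear": the shift along the tool's x, y, z in cm, a list of three; "twist": the turn about the tool's z in degrees. A call has 1 to 12 rows; each row shifts and turns the commanded pose from where the row before left it, along the tool's axes as they then stand; what a row does not reach is not made up. A row lasts 1/12 s, in which the tool goes at most 41.7 mm and 7.16 degrees, less where a joint would pass 70% of its speed; a pose out of reach is approached as far as the arm can. A call is refused whole if a number of a shift passes 4.17 or a number of a turn 7.16, either way. A call with a gripper value outside its range is refused whole. The fingers move at their own pace and stop on an object; FORCE is the grip in N (left out, the last holds). Time passes only in rows, so rows that do not move let the fingers close. It gives the time, the measured TCP pose, the force, the opening and the grip force at its end, in the units of the state.
- robot.get_obs(): the state, without advancing time (a new reading comes with each control period).
- cams.camera(name): name is "scene" or "side" or "wrist"; returns a dict with "color" (480x640x3 uint8, blue, green, red), "depth" (480x640 float32, m along the optical axis (not along the pixel's ray), 0 where there is no reading), "fov_y" (degrees; the focal length in pixels is half the picture's height over the tangent of half this angle, whatever the lens; pixels are square), "cx", "cy" (the principal point, pixels), "view" (4x4, takes a point from world to camera coordinates). Camera axes: x right, y down, z forward; pixel columns grow to the right and rows downward; lengths in m; the calibration is good to about 2 mm. A picture is of the moment at which its call begins.
- robot.hand_in(): hands the job in; it is judged then, once.
The state is a dict: "time": time; "q": joint angles; "joint_velocities": joint speeds; "joint_torque": joint torques, N m; "position": TCP position; "tool_rot": TCP orientation; "ft_force": force on the tool from outside, world axes, zero at the start; "moment": the same for the moment, N m; "grip_width": finger opening in m; "grip_force": force on a finger pad.
Only numpy, scipy, OpenCV 4.12 (cv2) and the standard library are available. Lean on these libraries where they do the work, as an engineer would, in place of code of your own. Each camera call takes 0.05 s, during which the arm holds its last target. There are 200 camera calls.

## Task

Take the bore gauge from its cork pad and stand it upright and centred in the bore of whichever bushing sits in the U-shaped inspection nest, foot down on the bench, with its plungers still held in. Then let go and slowly press the knob on its top all the way down, so that the plungers spring out against the bore and lock. Draw the gauge out upward, leaving the bushing in the nest, and stand it upright back on the pad, still locked at that size; leave the other bushing, the pipe tee, the stopwatch and the notebook where they are.

Things in the scene. Friction and masses are not known exactly. Their poses are not given: they have to be found in the camera images.
- gauge: bare metal bore gauge, 0.45 to 0.7 kg, upright on the pad. Origin: centre of its flat underside; z up its axis, y along the plungers. Steel head 34 mm dia, 34 mm high; round handle 22 mm dia at 41 to 98 mm height (grip at about 70 mm, clear of the knob); knob 18 mm dia on top. Stands by itself. Two round plungers, 8 mm thick, leave the head on opposite sides at 20 mm height
- knob_top (a point): centre of the knob's flat top, 117 mm above the gauge's underside with the knob up, about 107 mm with the knob down
- knob (a joint): knob travel, m: 0 = up, plungers held in; 0.010 to 0.011 = home, plungers clamped. Takes about 5 N at first; press it slowly, about 20 mm/s; from 3 mm the plungers spring out within 0.1 s, past 5 mm an over-centre spring pulls it on; at 10 mm it is home, stays down, and the plungers keep the place they then have. It cannot be reset: press it once only, with the gauge in the bore
- tip_left (a point): outermost point of the plunger on the gauge's +y side. Tip to tip is the size shown: 36 mm with the plungers in (1 mm proud of the head each side), 62 mm at most; locked in a bore, that bore's diameter. The plungers move separately, each pushed by about 2 N; once locked a side push of some 4 N can shift them
- tip_right (a point): outermost point of the plunger on the gauge's -y side
- bushing_a: loose plain brass bushing standing on end, 70 mm outside diameter, 36 mm high, through bore of 46 mm, 0.35 to 0.55 kg. Origin: centre of its underside. Either this one or bushing_b sits in the nest at the start, the other stands beside the nest
- bushing_b: as bushing_a, with a through bore of 54 mm
- nest: fixed inspection nest: three low aluminium bars, 12 mm wide and 14 mm high, that form a U 80 mm wide inside, open on its -x side, so that a bushing has about 5 mm of play. No floor: the bushing stands on the bench. Origin: on the bench at the middle of the U, where the bushing's centre is to within a few mm
- pad: fixed round cork pad, 100 mm in diameter, 4 mm thick. Origin: centre of its underside, on the bench
- tee_1: loose dark grey pipe tee, 64 x 90 x 39 mm, bystander; origin: underside
- stopwatch: loose black stopwatch lying flat, 82 x 58 x 16 mm, bystander; origin: underside
- notebook: loose black notebook lying flat, 76 x 110 x 14 mm, bystander; origin: underside
Things that resemble listed ones, but are neither listed nor needed, are in the scene too. What is shaped like the bushing_a but orange or turquoise is not meant.

How it is judged:
On the way, in this order (a step that is already met when the one before it is completed fails the run):
1. the gauge stands upright in the bore of the bushing in the nest, foot on the bench, plungers still in (((horizontal distance between bushing_a and nest below 0.02 m and height (world z) of bushing_a below 0.004 m and horizontal distance between gauge and bushing_a below 0.012 m and height (world z) of gauge below 0.005 m and angle between gauge's own z axis and vertical below 0.08 rad and distance between tip_left and tip_right below 0.039 m) or (horizontal distance between bushing_b and nest below 0.02 m and height (world z) of bushing_b below 0.004 m and horizontal distance between gauge and bushing_b below 0.012 m and height (world z) of gauge below 0.005 m and angle between gauge's own z axis and vertical below 0.08 rad and distance between tip_left and tip_right below 0.039 m))), for 0.1 s.
2. in that bore the knob is pressed home and the plungers are locked at the bore's diameter (((horizontal distance between bushing_a and nest below 0.02 m and height (world z) of bushing_a below 0.004 m and horizontal distance between gauge and bushing_a below 0.012 m and height (world z) of gauge below 0.005 m and angle between gauge's own z axis and vertical below 0.08 rad and distance between tip_left and tip_right between 0.0448 and 0.0472 m and value of joint knob above 0.009 m) or (horizontal distance between bushing_b and nest below 0.02 m and height (world z) of bushing_b below 0.004 m and horizontal distance between gauge and bushing_b below 0.012 m and height (world z) of gauge below 0.005 m and angle between gauge's own z axis and vertical below 0.08 rad and distance between tip_left and tip_right between 0.0528 and 0.0552 m and value of joint knob above 0.009 m))), for 0.2 s.
3. the gauge is drawn up clear of the bushing, locked at that size, and the bushing stays in the nest (((horizontal distance between bushing_a and nest below 0.02 m and height (world z) of bushing_a below 0.004 m and distance between tip_left and tip_right between 0.0448 and 0.0472 m and value of joint knob above 0.009 m and height (world z) of gauge above 0.04 m) or (horizontal distance between bushing_b and nest below 0.02 m and height (world z) of bushing_b below 0.004 m and distance between tip_left and tip_right between 0.0528 and 0.0552 m and value of joint knob above 0.009 m and height (world z) of gauge above 0.04 m))), for 0.05 s.
At the end, for the whole second after the job is handed in: the gauge stands upright (0.08 rad), released and at rest on the pad within 30 mm of its centre, knob over 9 mm down, tips apart by the bore in the nest (46 or 54 mm, within 1.2 mm); that bushing stands within 20 mm of the nest's middle (((horizontal distance between bushing_a and nest below 0.02 m and height (world z) of bushing_a below 0.004 m and distance between tip_left and tip_right between 0.0448 and 0.0472 m and value of joint knob above 0.009 m) or (horizontal distance between bushing_b and nest below 0.02 m and height (world z) of bushing_b below 0.004 m and distance between tip_left and tip_right between 0.0528 and 0.0552 m and value of joint knob above 0.009 m)) and horizontal distance between gauge and pad below 0.03 m and height (world z) of gauge between 0.002 and 0.007 m and angle between gauge's own z axis and vertical below 0.08 rad and linear speed of gauge below 0.02 m/s); the robot touches nothing.
It fails at once if a bushing is shifted or lifted by more than 20 mm (distance of any of bushing_a, bushing_b from where it was at the start of the episode above 0.02 m).
It fails at once if the tee, the stopwatch or the notebook is moved by more than 20 mm (distance of any of tee_1, stopwatch, notebook from where it was at the start of the episode above 0.02 m).
It fails at once if the gauge is tipped over (angle between gauge's own z axis and vertical above 0.7 rad).
It also fails if it takes over 70 s, if anything falls off the work surface, if the arm or the gripper's body presses on something with over 40 N, if the wrist force passes 120 N, or if a joint passes its speed limit or range.

## Working session

There is one attempt and no reset: what is moved stays moved. The work goes in short steps, Python scripts to look and compute and a shell command to move; the robot and the scene stay as the last step left them, time stands still between calls to the robot, and variables do not carry over. Pictures are saved under pics/ and viewed, at most 11 in all, crops included, and the job is handed in when it is done.

```bash
mkdir -p pics; ls
cat > h.py <<'E'
import numpy as np, cv2
from rig import robot, cams
def cam(n):
    c=cams.camera(n); c['f']=240/np.tan(np.radians(c['fov_y'])/2); c['inv']=np.linalg.inv(np.array(c['view'])); return c
def ray(c,u,v,z):
    d=c['inv'][:3,:3]@np.array([(u-c['cx'])/c['f'],(v-c['cy'])/c['f'],1]); o=c['inv'][:3,3]
    return o+d*(z-o[2])/d[2]
def pts(c):
    v,u=np.mgrid[:480,:640]; d=c['depth']
    P=np.stack([(u-c['cx'])/c['f']*d,(v-c['cy'])/c['f']*d,d],-1)
    W=P@c['inv'][:3,:3].T+c['inv'][:3,3]; W[d==0]=np.nan; return W
def proj(c,p):
    q=np.array(c['view'])@np.append(p,1); return q[:2]/q[2]*c['f']+[c['cx'],c['cy']]
E
python3 - <<'E'
from h import *
for n in('scene','side','wrist'):
    c=cam(n); cv2.imwrite(f'pics/{n}0.png',c['color']); print(n,c['fov_y'],c['cx'],c['cy'],c['inv'].round(3).tolist())
o=robot.get_obs();print(o['tool_rot'],o['position'],o['time'],robot.nose_length)
E
```

```text
pics
scene 46.16448586063168 325.4017715326404 234.2138558410917 [[0.698, -0.43, 0.573, -0.218], [-0.716, -0.431, 0.548, -0.848], [0.011, -0.793, -0.609, 0.869], [0.0, 0.0, 0.0, 1.0]]
side 44.167836035741274 315.2315809655901 244.27330978385984 [[0.915, -0.219, 0.34, 0.079], [-0.404, -0.509, 0.76, -1.079], [0.007, -0.832, -0.554, 0.785], [0.0, 0.0, 0.0, 1.0]]
wrist 65.53360190319303 320.4888922517051 240.40546397818846 [[0.349, 0.906, 0.238, 0.154], [0.937, -0.337, -0.091, 0.61], [-0.002, 0.255, -0.967, 0.384], [0.0, 0.0, 0.0, 1.0]]
[ 1.77946382e-01  9.84039824e-01 -7.88460292e-04 -2.98268153e-04] [0.21857562 0.58497157 0.23878829] 0.15 0.017
```

View pics/scene0.png

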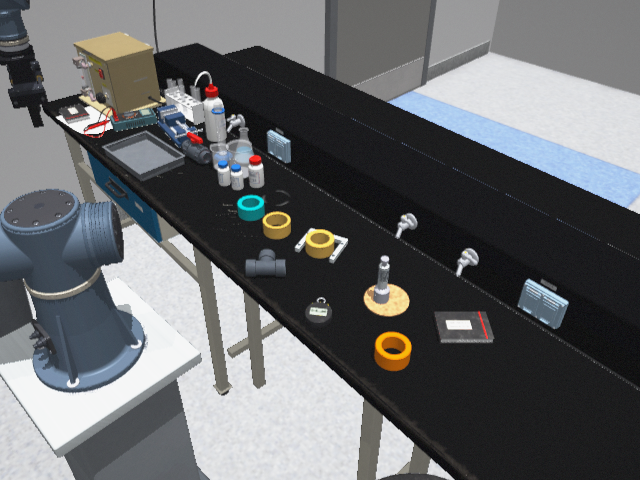

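View pics/side0.png

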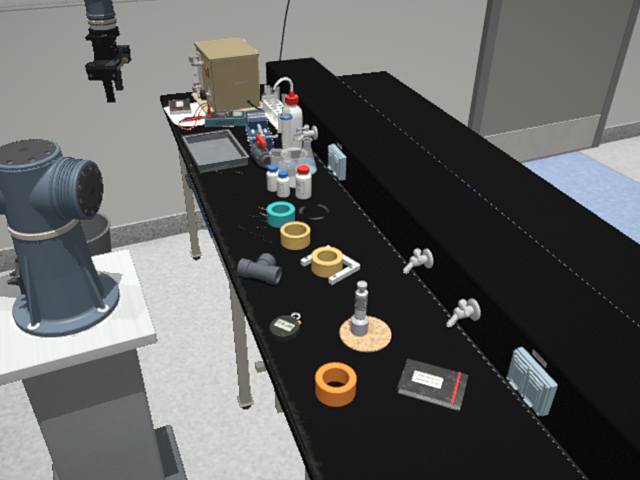

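The scene picture shows the gauge on the cork pad at (382,280), the yellow bushing in the nest at (320,243) and the loose brass one at (277,224). The turquoise (251,207) and orange (392,350) look-alikes are decoys. Nothing else resembles the gauge; the taps at (405,225) and (467,262) are fixed on the wall. The side picture agrees: gauge (360,310), nest bushing (327,262).

Run:
```python
from h import *
S={'scene':((382,280),(320,243),(277,224),(387,300)),'side':((360,310),(327,262),(295,236),(366,334))}
for n in S:
    c=cam(n);W=pts(c);Z=W[...,2]
    for nm,px in zip(('gauge','nestb','other'),S[n]):
        p=(W[px[1]-12 if nm=='gauge' else px[1]+8,px[0]])
        print(n,nm,p.round(3))
        r=np.linalg.norm(W[...,:2]-p[:2],axis=-1)
        if nm=='gauge':
            for lo,hi in((.012,.03),(.05,.09),(.105,.119),(.117,.13)):
                m=(r<.05)&(Z>lo)&(Z<hi); Q=W[m]; print(' ',lo,m.sum(),Q.mean(0).round(4) if m.any() else'',Q.max(0).round(3)if m.any() else'')
        else:
            m=(r<.075)&(Z>.032)&(Z<.041); hsv=cv2.cvtColor(c['color'],cv2.COLOR_BGR2HSV); m&=(hsv[...,1]>90)&(hsv[...,0]>14)&(hsv[...,0]<30)
            Q=W[m][:,:2].astype(np.float32); (x,y),R=cv2.minEnclosingCircle(Q); print('  top',m.sum(),round(x,4),round(y,4),round(R,4))
    hsv=cv2.cvtColor(c['color'],cv2.COLOR_BGR2HSV)
    m=(np.abs(Z-.004)<.006)&(hsv[...,1]>50)&(hsv[...,2]>90); r=np.linalg.norm(W[...,:2]-W[S[n][3][1],S[n][3][0]][:2],axis=-1); m&=r<.1
    k,l,s,_=cv2.connectedComponentsWithStats(m.astype(np.uint8)); i=1+s[1:,4].argmax(); v,u=np.nonzero(l==i)
    Q=np.array([ray(c,a,b,.004)[:2] for a,b in zip(u,v)],np.float32); print('pad',len(Q),cv2.minEnclosingCircle(Q))
    # close crop
    b=c['color'][190:350,220:440] if n=='scene' else c['color'][200:360,230:450]
    cv2.imwrite(f'pics/{n}crop.png',cv2.resize(b,None,fx=3.5,fy=3.5,interpolation=cv2.INTER_CUBIC))
```

```text
scene gauge [ 0.504 -0.321  0.102]
  0.012 98 [ 0.5022 -0.3263  0.0215] [ 0.52  -0.309  0.03 ]
  0.05 149 [ 0.5059 -0.3232  0.0703] [ 0.519 -0.31   0.09 ]
  0.105 27 [ 0.5095 -0.3216  0.1123] [ 0.519 -0.315  0.119]
  0.117 47 [ 0.5112 -0.3195  0.1209] [ 0.522 -0.31   0.124]
scene nestb [ 0.521 -0.124  0.024]
  top 272 0.5405 -0.0991 0.0383
scene other [0.501 0.007 0.021]
  top 202 0.52 0.0291 0.0387
pad 930 ((0.5231482982635498, -0.3269730806350708), 0.052484165877103806)
side gauge [ 0.507 -0.327  0.092]
  0.012 126 [ 0.507  -0.3324  0.0212] [ 0.527 -0.313  0.03 ]
  0.05 187 [ 0.5091 -0.3281  0.071 ] [ 0.525 -0.314  0.09 ]
  0.105 47 [ 0.5116 -0.3242  0.1147] [ 0.521 -0.315  0.119]
  0.117 45 [ 0.5125 -0.3227  0.1194] [ 0.521 -0.313  0.121]
side nestb [ 0.531 -0.133  0.02 ]
  top 239 0.5429 -0.1032 0.0369
side other [ 0.507 -0.006  0.016]
  top 174 0.5226 -0.008 0.0698
pad 1152 ((0.5210465788841248, -0.3314327299594879), 0.05258379876613617)
```

View pics/scenecrop.png

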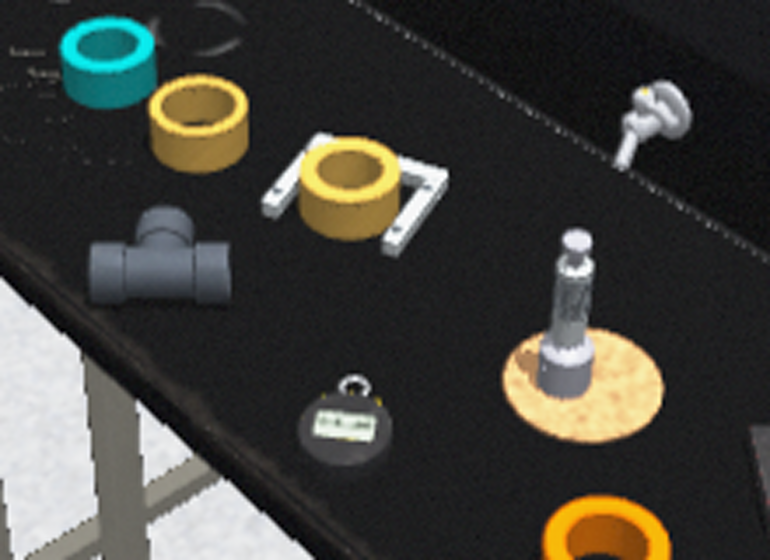

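The crop confirms the choice: a bare metal gauge on cork with its knob up, and a brass bushing inside the U nest. Gauge ≈ (0.511,-0.322), pad ≈ (0.522,-0.329), nest bushing ≈ (0.541,-0.101). First I turn the tool to line up with the world axes, then travel.

```bash
python3 -m pendant '[{"jaw":1,"linear":[0,0,0],"twist":-6.8},{"jaw":1,"linear":[0,0,0],"twist":-7},{"jaw":1,"linear":[0,0,0],"twist":-6.7},{"jaw":0.7,"linear":[-0.6,-1.9,0],"twist":0},{"jaw":0.7,"linear":[-1.2,-3.7,0],"twist":0},{"jaw":0.7,"linear":[-1.2,-3.7,0],"twist":0},{"jaw":0.7,"linear":[-1.2,-3.7,0],"twist":0},{"jaw":0.7,"linear":[-1.2,-3.7,0],"twist":0},{"jaw":0.7,"linear":[-1.2,-3.7,0],"twist":0},{"jaw":0.7,"linear":[-1.2,-3.7,0],"twist":0},{"jaw":0.7,"linear":[-1.2,-3.7,0],"twist":0},{"jaw":0.7,"linear":[-1.2,-3.7,0],"twist":0}]'
python3 -m pendant '[{"jaw":0.7,"linear":[-1.2,-3.7,0],"twist":0},{"jaw":0.7,"linear":[-1.2,-3.7,0],"twist":0},{"jaw":0.7,"linear":[-1.2,-3.7,0],"twist":0},{"jaw":0.7,"linear":[-1.2,-3.7,0],"twist":0},{"jaw":0.7,"linear":[-1.2,-3.7,0],"twist":0},{"jaw":0.7,"linear":[-1.2,-3.7,0],"twist":0},{"jaw":0.7,"linear":[-1.2,-3.7,0],"twist":0},{"jaw":0.7,"linear":[-1.2,-3.7,0],"twist":0},{"jaw":0.7,"linear":[-1.2,-3.7,0],"twist":0},{"jaw":0.7,"linear":[-1.2,-3.7,0],"twist":0},{"jaw":0.7,"linear":[-1.2,-3.7,0],"twist":0},{"jaw":0.7,"linear":[-1.2,-3.7,0],"twist":0}]'
```

```text
time: 1.25
position: [0.321, 0.2688, 0.2397]
tool_rot: [-0.0, 1.0, 0.0, 0.0]
ft_force: [1.0, -1.1, -0.2]
grip_width: 0.0611
grip_force: 0.0
time: 2.25
position: [0.465, -0.1756, 0.2396]
tool_rot: [0.0, 1.0, 0.0, 0.0]
ft_force: [0.4, -0.1, -0.7]
grip_width: 0.0609
grip_force: 0.0
```

```bash
python3 -m pendant '[{"jaw":0.7,"linear":[-2.0,2.0,0],"twist":0},{"jaw":0.7,"linear":[-2.0,2.0,0],"twist":0},{"jaw":0.7,"linear":[-2.0,2.0,0],"twist":0},{"jaw":0.7,"linear":[-1.5,1.5,0],"twist":0},{"jaw":0.7,"linear":[0,0,0],"twist":0},{"jaw":0.7,"linear":[0,0,0],"twist":0}]'
python3 - <<'E'
from h import *
c=cam('wrist'); cv2.imwrite('pics/w1.png',c['color']); np.savez('w1.npz',**c); print(c['inv'][:3].round(3))
W=pts(c);hsv=cv2.cvtColor(c['color'],cv2.COLOR_BGR2HSV)
r=np.linalg.norm(W[...,:2]-[.541,-.101],axis=-1)
m=(r<.06)&(abs(W[...,2]-.036)<.006)&(hsv[...,1]>80)
print(m.sum(),W[m].mean(0) if m.any() else 0)
cs,h=cv2.findContours(m.astype(np.uint8),cv2.RETR_CCOMP,cv2.CHAIN_APPROX_NONE)
for k in cs:
    if len(k)>40:
        Q=np.array([ray(c,*p[0],.036)[:2] for p in k],np.float32); print(len(k),cv2.minEnclosingCircle(Q),cv2.fitEllipse(Q))
E
```

```text
time: 2.75
position: [0.5401, -0.098, 0.2393]
tool_rot: [-0.001, 1.0, -0.0, -0.0]
ft_force: [-1.3, 0.8, 0.0]
grip_width: 0.0612
grip_force: 0.0
[[-0.003  0.967  0.255  0.471]
 [ 1.     0.003  0.    -0.098]
 [-0.     0.255 -0.967  0.384]]
1956 [ 0.54408604 -0.09370971  0.03549606]
311 ((0.5449919700622559, -0.09966419637203217), 0.035104312002658844) ((0.5449942350387573, -0.09842900186777115), (0.0666813999414444, 0.06871049106121063), 81.34429168701172)
134 ((0.5447314381599426, -0.09913869202136993), 0.023955414071679115) ((0.5446743369102478, -0.09942208230495453), (0.045349568128585815, 0.04604311287403107), 0.2750195860862732)
```

View pics/w1.png

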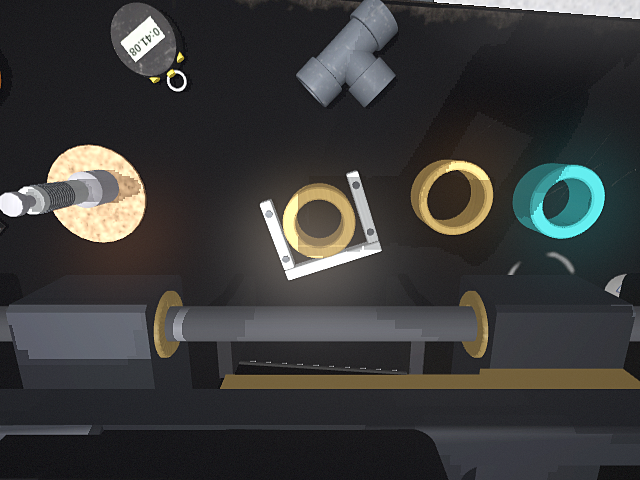

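The wrist view shows the nest with its bushing at (319,220), bore 46 mm and so bushing_a, centred at (0.545,-0.099). The gauge leans left through perspective, with its head at (100,188). Next I measure the gauge from above.

```bash
python3 -m pendant '[{"jaw":0.7,"linear":[0.5,-3.7,0],"twist":0},{"jaw":0.7,"linear":[0.5,-3.7,0],"twist":0},{"jaw":0.7,"linear":[0.5,-3.7,0],"twist":0},{"jaw":0.7,"linear":[0.5,-3.7,0],"twist":0},{"jaw":0.7,"linear":[0.5,-3.7,0],"twist":0},{"jaw":0.7,"linear":[0.4,-3.6,0],"twist":0},{"jaw":0.7,"linear":[0,0,0],"twist":0},{"jaw":0.7,"linear":[0,0,0],"twist":0}]'
python3 - <<'E'
from h import *
c=cam('wrist'); cv2.imwrite('pics/w2.png',c['color']); np.savez('w2.npz',**c); print(c['inv'][:3].round(3))
W=pts(c);hsv=cv2.cvtColor(c['color'],cv2.COLOR_BGR2HSV);Z=W[...,2]
r=np.linalg.norm(W[...,:2]-[.511,-.322],axis=-1)
for lo,hi in((.012,.034),(.034,.046),(.05,.09),(.116,.127)):
    m=(r<.05)&(Z>lo)&(Z<hi); Q=W[m]
    if m.sum()>3: print(lo,m.sum(),Q.mean(0).round(4),Q.min(0).round(4),Q.max(0).round(4),cv2.minEnclosingCircle(Q[:,:2].astype(np.float32)))
m=((abs(Z-.004)<.006)&(hsv[...,1]>40)&(hsv[...,2]>80)&(r<.1)).astype(np.uint8)
k,l,s,_=cv2.connectedComponentsWithStats(m);i=1+s[1:,4].argmax();v,u=np.nonzero(l==i)
Q=np.array([ray(c,a,b,.004)[:2] for a,b in zip(u,v)],np.float32); print('pad',cv2.minEnclosingCircle(Q))
E
```

```text
time: 3.47
position: [0.5092, -0.3222, 0.2393]
tool_rot: [0.002, 1.0, 0.0, -0.0]
ft_force: [-0.2, 0.4, 0.1]
grip_width: 0.0611
grip_force: 0.0
[[ 0.004  0.967  0.255  0.44 ]
 [ 1.    -0.004 -0.001 -0.322]
 [ 0.     0.255 -0.967  0.384]]
0.012 107 [ 0.5002 -0.3195  0.0239] [ 0.4968 -0.3358  0.0127] [ 0.5177 -0.3032  0.034 ] ((0.5124481320381165, -0.31983619928359985), 0.01690419390797615)
0.034 422 [ 0.5072 -0.3197  0.0374] [ 0.4971 -0.3357  0.034 ] [ 0.5245 -0.3031  0.0411] ((0.5140241980552673, -0.3193400204181671), 0.017054978758096695)
0.05 200 [ 0.5051 -0.3196  0.0714] [ 0.5027 -0.3305  0.0501] [ 0.5127 -0.3083  0.0898] ((0.5125337839126587, -0.3193777799606323), 0.011192825622856617)
0.116 452 [ 0.5133 -0.3194  0.1206] [ 0.5052 -0.3274  0.1161] [ 0.5223 -0.3111  0.1227] ((0.514167845249176, -0.3192884922027588), 0.009134470485150814)
pad ((0.5229790806770325, -0.32778996229171753), 0.050306931138038635)
```

View pics/w2.png

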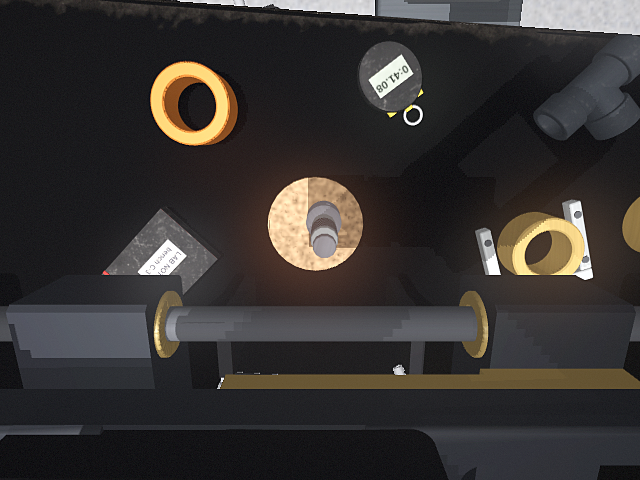

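The wrist view shows the gauge centred on the pad at (323,225), slightly toward its near-left edge. It measures (0.5135,-0.3194), and the pad (0.523,-0.328). I'm going down to grip at about 74 mm of gauge height.

```bash
python3 -m pendant '[{"jaw":0.7,"linear":[-0.45,0.28,0],"twist":0},{"jaw":0.7,"linear":[0,0,1.5],"twist":0},{"jaw":0.7,"linear":[0,0,2.3],"twist":0},{"jaw":0.7,"linear":[0,0,2.3],"twist":0},{"jaw":0.7,"linear":[0,0,2.3],"twist":0},{"jaw":0.7,"linear":[0,0,2.3],"twist":0},{"jaw":0.7,"linear":[0,0,2.3],"twist":0},{"jaw":0.7,"linear":[0,0,1.6],"twist":0},{"jaw":0.7,"linear":[0,0,1.0],"twist":0},{"jaw":0.7,"linear":[0,0,0.7],"twist":0},{"jaw":0.7,"linear":[0,0,0],"twist":0}]' 30
python3 -m pendant '[{"jaw":0.4,"linear":[0,0,0],"twist":0},{"jaw":0.3,"linear":[0,0,0],"twist":0},{"jaw":0.25,"linear":[0,0,0],"twist":0},{"jaw":0.2,"linear":[0,0,0],"twist":0},{"jaw":0.1,"linear":[0,0,0],"twist":0},{"jaw":0.1,"linear":[0,0,0],"twist":0},{"jaw":0.1,"linear":[0,0,0],"twist":0},{"jaw":0.1,"linear":[0,0,0],"twist":0}]' 30
```

```text
time: 4.43
position: [0.5152, -0.3153, 0.0756]
tool_rot: [-0.001, 1.0, 0.001, -0.001]
ft_force: [-0.4, 0.4, 0.8]
grip_width: 0.0605
grip_force: 0.0
time: 5.1
position: [0.5157, -0.3174, 0.0769]
tool_rot: [0.0, 1.0, -0.001, 0.0]
ft_force: [0.3, -1.5, 1.6]
grip_width: 0.0212
grip_force: 30.0
```

```bash
python3 -m pendant '[{"jaw":0.1,"linear":[0,0,-0.5],"twist":0},{"jaw":0.1,"linear":[0,0,-1],"twist":0},{"jaw":0.1,"linear":[0,0,-1.5],"twist":0},{"jaw":0.1,"linear":[0,0,-1.5],"twist":0},{"jaw":0.1,"linear":[0,0,-1.5],"twist":0},{"jaw":0.1,"linear":[0,0,-1],"twist":0},{"jaw":0.1,"linear":[0,0,-0.5],"twist":0},{"jaw":0.1,"linear":[0,0,0],"twist":0}]' 30
python3 - <<'E'
from h import *
o=robot.get_obs();print(o['position'],o['tool_rot'],o['q'],o['ft_force'])
for n in('scene','side'):
    c=cam(n);W=pts(c);Z=W[...,2];print(robot.get_obs()['position'])
    r=np.linalg.norm(W[...,:2]-[.5135,-.3194],axis=-1)
    for lo,hi in((.078,.1),(.102,.11)):
        m=(r<.03)&(Z>lo)&(Z<hi);Q=W[m];print(n,lo,m.sum(),Q.mean(0).round(4),Q.min(0).round(4))
    m=(r<.03)&(Z>.04)&(Z<.1); print('lowest',np.percentile(Z[m],[0,2,5]))
    u,v=proj(c,(.5135,-.3194,.1)).astype(int); b=c['color'][v-70:v+70,u-60:u+60]
    cv2.imwrite(f'pics/{n}3.png',cv2.resize(b,None,fx=4,fy=4,interpolation=cv2.INTER_CUBIC))
a=[cv2.imread(f'pics/{n}3.png') for n in('scene','side')]
cv2.imwrite('pics/both3.png',cv2.resize(np.hstack(a),(800,466)))
c=cam('wrist');W=pts(c);r=np.linalg.norm(W[...,:2]-[.5135,-.3194],axis=-1);Z=W[...,2]
m=(r<.05)&(Z>.14); print(m.sum(), 'knob top z',np.nanpercentile(Z[(r<.012)&(Z>.1)],[5,50,95]) if ((r<.012)&(Z>.1)).any() else 0)
E
```

```text
time: 5.77
position: [0.5157, -0.3169, 0.1527]
tool_rot: [-0.0, 1.0, -0.001, 0.001]
ft_force: [0.6, 0.7, -5.8]
grip_width: 0.021
grip_force: 30.0
[ 0.51565775 -0.31693667  0.1527309 ] [-4.51716719e-05  9.99999609e-01 -5.63449562e-04  6.79481120e-04] [-7.35574685e-01  6.08121447e-01  1.56364612e+00  9.27756128e-05
  9.68061331e-01 -2.30651388e+00] [ 0.58695222  0.73690686 -5.84475044]
[ 0.51525186 -0.31660782  0.15179244]
scene 0.078 104 [ 0.5023 -0.3241  0.0909] [ 0.4931 -0.335   0.0809]
scene 0.102 53 [ 0.5025 -0.3243  0.1058] [ 0.4934 -0.3345  0.1022]
lowest [0.08092138 0.08151487 0.08213971]
[ 0.51488075 -0.316336    0.15108288]
side 0.078 159 [ 0.5067 -0.3297  0.0894] [ 0.495  -0.3383  0.078 ]
side 0.102 86 [ 0.5081 -0.3279  0.1064] [ 0.4963 -0.337   0.102 ]
lowest [0.076739   0.0782303  0.07947607]
88865 knob top z [0.11324911 0.18321477 0.19560622]
```

View pics/both3.png

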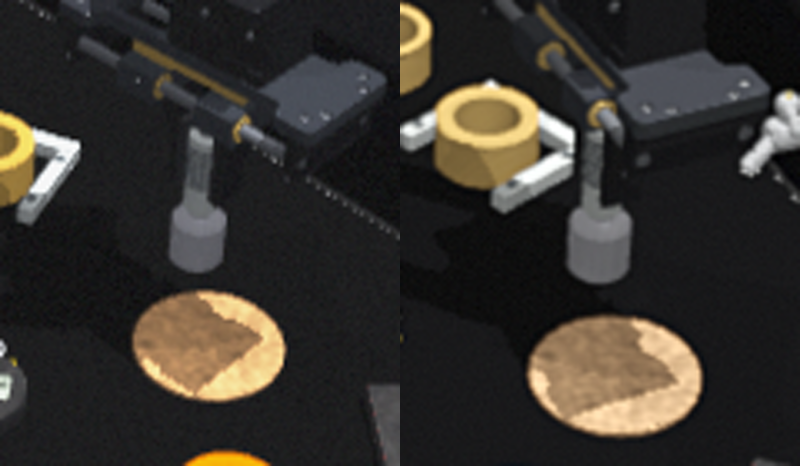

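The gauge hangs upright in the gripper, about 75 mm up, and the pad below is empty. I carry it to above the bushing.

```bash
python3 -m pendant '[{"jaw":0.1,"linear":[-0.1,1.3,0],"twist":0},{"jaw":0.1,"linear":[-0.5,2.5,0],"twist":0},{"jaw":0.1,"linear":[-0.5,3.0,0],"twist":0},{"jaw":0.1,"linear":[-0.5,3.0,0],"twist":0},{"jaw":0.1,"linear":[-0.5,3.0,0],"twist":0},{"jaw":0.1,"linear":[-0.5,3.0,0],"twist":0},{"jaw":0.1,"linear":[-0.4,3.0,0],"twist":0},{"jaw":0.1,"linear":[-0.1,2.0,0],"twist":0},{"jaw":0.1,"linear":[0,1.0,0],"twist":0},{"jaw":0.1,"linear":[0,0,0],"twist":0},{"jaw":0.1,"linear":[0,0,0],"twist":0},{"jaw":0.1,"linear":[0,0,0],"twist":0}]' 30
cat > m.py <<'E'
from h import *
import sys
tag=sys.argv[1]
G=np.array([.5446,-.0994])
for n in('wrist','scene','side'):
    c=cam(n);W=pts(c);Z=W[...,2];r=np.linalg.norm(W[...,:2]-G,axis=-1);cv2.imwrite(f'pics/{n}_{tag}.png',c['color'])
    hsv=cv2.cvtColor(c['color'],cv2.COLOR_BGR2HSV);br=(hsv[...,1]>90)&(hsv[...,0]>12)&(hsv[...,0]<32)
    m=(r<.05)&(abs(Z-.036)<.006)&br
    if m.sum()>30: print(n,'ring',m.sum(),cv2.minEnclosingCircle(W[m][:,:2].astype(np.float32)))
    m=(r<.04)&(Z>.05)&(Z<.118)&~br
    if m.sum()>20:
        q=W[m]; cp=c['inv'][:2,3]
        # surface points of the cylinder head: fit circle radius 17 mm
        q=q[(q[:,2]>.082)&(q[:,2]<.108)]
        from scipy.optimize import least_squares
        if len(q)>20:
            s=least_squares(lambda p:np.hypot(q[:,0]-p[0],q[:,1]-p[1])-.017,q[:,:2].mean(0)+.01*(q[:,:2].mean(0)-cp)/np.linalg.norm(q[:,:2].mean(0)-cp),loss='soft_l1',f_scale=.001)
            print(n,'head',len(q),s.x.round(4),np.abs(s.fun).mean().round(4))
print(robot.get_obs()['position'],robot.get_obs()['time'])
E
python3 m.py a
```

```text
time: 6.92
position: [0.5465, -0.0998, 0.1514]
tool_rot: [0.0, 1.0, -0.0, 0.0]
ft_force: [-0.1, -0.3, -5.6]
grip_width: 0.0216
grip_force: 30.0
wrist ring 3004 ((0.5454249382019043, -0.09958375245332718), 0.035076431930065155)
wrist head 597 [ 0.5451 -0.0996] 0.0001
scene ring 309 ((0.543113648891449, -0.10016068816184998), 0.036988772451877594)
scene head 122 [ 0.5439 -0.0988] 0.0013
side ring 310 ((0.5429157018661499, -0.10256104171276093), 0.03805249184370041)
side head 165 [ 0.5447 -0.1016] 0.0014
[ 0.54647235 -0.10016713  0.15152894] 7.0667
```

View pics/wrist_a.png

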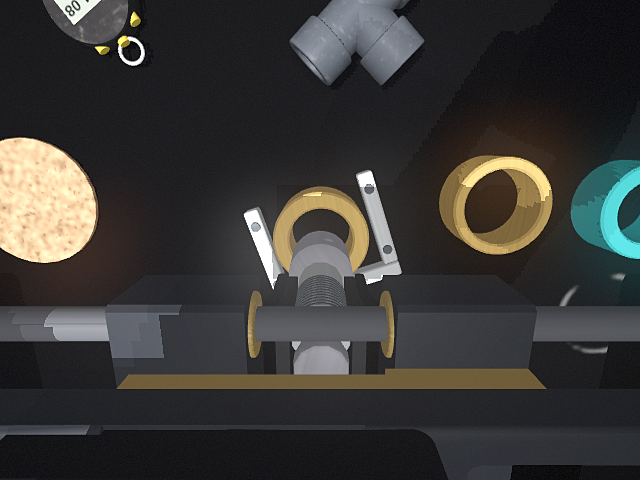

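The wrist view shows the head at (322,255) directly over the bore at (321,232), and the depth fit agrees within 0.5 mm. Lowering it.

```bash
python3 -m pendant '[{"jaw":0.1,"linear":[0,0,0.7],"twist":0},{"jaw":0.1,"linear":[0,0,1.2],"twist":0},{"jaw":0.1,"linear":[0,0,1],"twist":0},{"jaw":0.1,"linear":[0,0,0.8],"twist":0},{"jaw":0.1,"linear":[0,0,0.8],"twist":0},{"jaw":0.1,"linear":[0,0,0.8],"twist":0},{"jaw":0.1,"linear":[0,0,0.8],"twist":0},{"jaw":0.1,"linear":[0,0,0.7],"twist":0},{"jaw":0.1,"linear":[0,0,0.5],"twist":0},{"jaw":0.1,"linear":[0,0,0.2],"twist":0},{"jaw":0.1,"linear":[0,0,0],"twist":0},{"jaw":0.1,"linear":[0,0,0],"twist":0}]' 30
python3 -m pendant '[{"jaw":0.1,"linear":[0,0,0.15],"twist":0},{"jaw":0.1,"linear":[0,0,0],"twist":0},{"jaw":0.1,"linear":[0,0,0],"twist":0}]' 30
```

```text
time: 8.07
position: [0.5466, -0.0988, 0.0766]
tool_rot: [-0.0, 1.0, -0.0, 0.0]
ft_force: [-0.5, 0.4, -5.7]
grip_width: 0.0213
grip_force: 30.0
time: 8.32
position: [0.5465, -0.0988, 0.0753]
tool_rot: [-0.0, 1.0, -0.0, 0.0]
ft_force: [0.7, 0.7, -4.9]
grip_width: 0.0215
grip_force: 30.0
```

```bash
python3 -m pendant '[{"jaw":0.1,"linear":[0,0,0.1],"twist":0},{"jaw":0.1,"linear":[0,0,0],"twist":0},{"jaw":0.1,"linear":[0,0,0],"twist":0}]' 30;  python3 -m pendant '[{"jaw":0.1,"linear":[0,0,0.1],"twist":0},{"jaw":0.1,"linear":[0,0,0],"twist":0},{"jaw":0.1,"linear":[0,0,0],"twist":0}]' 30
```

```text
time: 8.57
position: [0.5463, -0.0988, 0.0741]
tool_rot: [0.0, 1.0, -0.0, 0.0]
ft_force: [0.6, 0.6, -5.9]
grip_width: 0.0214
grip_force: 30.0
time: 8.82
position: [0.5463, -0.0988, 0.073]
tool_rot: [0.0, 1.0, 0.0, -0.0]
ft_force: [0.1, -0.4, -4.9]
grip_width: 0.0214
grip_force: 30.0
```

```bash
python3 -m pendant '[{"jaw":0.1,"linear":[0,0,0.1],"twist":0},{"jaw":0.1,"linear":[0,0,0],"twist":0},{"jaw":0.1,"linear":[0,0,0],"twist":0}]' 30;  python3 m.py b
```

```text
time: 9.07
position: [0.5464, -0.0988, 0.0729]
tool_rot: [-0.0, 1.0, -0.0, 0.0]
ft_force: [-1.5, -0.0, 3.5]
grip_width: 0.0214
grip_force: 30.0
wrist ring 4579 ((0.5454147458076477, -0.09943743795156479), 0.035103581845760345)
wrist head 2121 [ 0.551  -0.0985] 0.0034
scene ring 253 ((0.5423436760902405, -0.10001159459352493), 0.037189237773418427)
scene head 158 [ 0.5474 -0.1028] 0.0047
side ring 246 ((0.5430939197540283, -0.10340065509080887), 0.03738006204366684)
side head 50 [ 0.5505 -0.1058] 0.0032
[ 0.5464184  -0.09884979  0.0728502 ] 9.2167
```

```bash
python3 -m pendant '[{"jaw":0.26,"linear":[0,0,-0.05],"twist":0},{"jaw":0.35,"linear":[0,0,0],"twist":0},{"jaw":0.5,"linear":[0,0,0],"twist":0},{"jaw":0.6,"linear":[0,0,0],"twist":0},{"jaw":0.6,"linear":[0,0,0],"twist":0},{"jaw":0.6,"linear":[0,0,0],"twist":0},{"jaw":0.6,"linear":[0,0,-1],"twist":0},{"jaw":0.6,"linear":[0,0,-2],"twist":0},{"jaw":0.6,"linear":[0,0,-3],"twist":0},{"jaw":0.6,"linear":[0,0,-2],"twist":0},{"jaw":0.6,"linear":[0,0,-1.0],"twist":0},{"jaw":0.6,"linear":[0,0,0],"twist":0}]'
python3 -m pendant '[{"jaw":0,"linear":[0,0,0],"twist":0},{"jaw":0,"linear":[0,0,0],"twist":0},{"jaw":0,"linear":[0,0,0],"twist":0},{"jaw":0,"linear":[0,0,0],"twist":0},{"jaw":0,"linear":[0,0,0],"twist":0},{"jaw":0,"linear":[0,0,0],"twist":0},{"jaw":0,"linear":[0,0,0],"twist":0},{"jaw":0,"linear":[0,0,0],"twist":0}]' 30
python3 - <<'E'
from h import *
G=np.array([.545,-.0993])
for n in('wrist','scene','side'):
    c=cam(n);W=pts(c);Z=W[...,2];r=np.linalg.norm(W[...,:2]-G,axis=-1);cv2.imwrite(f'pics/{n}_c.png',c['color'])
    for lo,hi in((.026,.0365),(.05,.09),(.112,.122)):
        m=(r<.018)&(Z>lo)&(Z<hi);q=W[m]
        if m.sum()>5: print(n,lo,m.sum(),q.mean(0).round(4),cv2.minEnclosingCircle(q[:,:2].astype(np.float32)))
E
python3 -c "
import cv2,numpy as np
w=cv2.imread('pics/wrist_c.png')[120:420,160:480];s=cv2.imread('pics/side_c.png')[180:300,270:390]
cv2.imwrite('pics/c.png',np.hstack([cv2.resize(w,(427,400)),cv2.resize(s,(373,400),interpolation=2)]))"
```

```text
time: 10.22
position: [0.548, -0.0993, 0.1654]
tool_rot: [-0.0, 1.0, -0.001, 0.003]
ft_force: [-0.0, 0.2, -0.2]
grip_width: 0.0518
grip_force: 0.0
time: 10.88
position: [0.5463, -0.0988, 0.1623]
tool_rot: [-0.0, 1.0, 0.0, -0.0]
ft_force: [-0.6, -0.7, -0.5]
grip_width: 0.007
grip_force: 0.0
wrist 0.026 703 [ 0.5374 -0.0986  0.0331] ((0.5446823835372925, -0.09863491356372833), 0.017083102837204933)
wrist 0.05 418 [ 0.5356 -0.0987  0.0723] ((0.5425131320953369, -0.0985114574432373), 0.011063016951084137)
wrist 0.112 755 [ 0.5433 -0.0985  0.1165] ((0.5445634126663208, -0.09873078018426895), 0.009180436842143536)
scene 0.026 57 [ 0.5384 -0.1042  0.0335] ((0.540844738483429, -0.1009608656167984), 0.01653425209224224)
scene 0.05 122 [ 0.5371 -0.1034  0.0705] ((0.5395802855491638, -0.10089665651321411), 0.01035555824637413)
scene 0.112 39 [ 0.5414 -0.1     0.1166] ((0.5427139401435852, -0.09787988662719727), 0.010592402890324593)
side 0.026 79 [ 0.5417 -0.106   0.0318] ((0.5451213121414185, -0.099633127450943), 0.01767975464463234)
side 0.05 154 [ 0.5404 -0.1076  0.0705] ((0.5433726906776428, -0.10387516766786575), 0.012206950224936008)
side 0.112 36 [ 0.5442 -0.1021  0.1143] ((0.5433629751205444, -0.10181856900453568), 0.010137916542589664)
```

View pics/c.png

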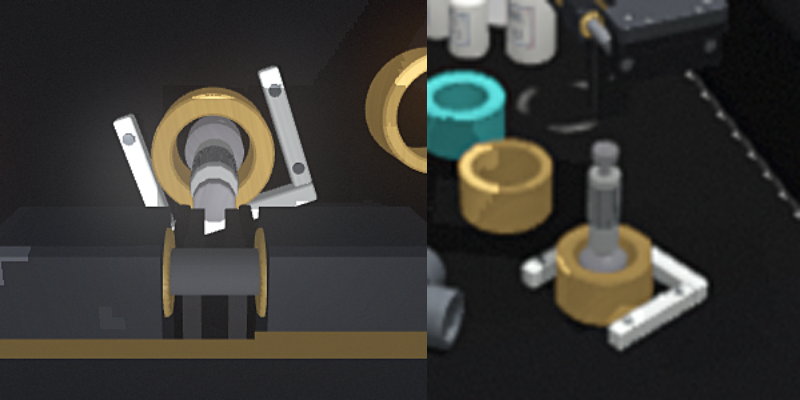

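The gauge stands upright and centred in bushing_a with its knob up, top at 0.117 (knob at (605,155) in the right panel). Now I shut the jaw and come down to just above the knob.

```bash
python3 -m pendant '[{"jaw":0,"linear":[0.15,0,0],"twist":0},{"jaw":0,"linear":[0,0,0.4],"twist":0},{"jaw":0,"linear":[0,0,0.6],"twist":0},{"jaw":0,"linear":[0,0,0.6],"twist":0},{"jaw":0,"linear":[0,0,0.5],"twist":0},{"jaw":0,"linear":[0,0,0.3],"twist":0},{"jaw":0,"linear":[0,0,0.1],"twist":0},{"jaw":0,"linear":[0,0,0],"twist":0},{"jaw":0,"linear":[0,0,0],"twist":0}]' 30
```

```text
time: 11.78
position: [0.5449, -0.0988, 0.1375]
tool_rot: [-0.0, 1.0, 0.0, -0.0]
ft_force: [0.1, 0.3, 0.3]
grip_width: 0.0002
grip_force: 0.0
```

```bash
python3 -m pendant '[{"jaw":0,"linear":[0,0,0.16],"twist":0},{"jaw":0,"linear":[0,0,0.16],"twist":0},{"jaw":0,"linear":[0,0,0.16],"twist":0},{"jaw":0,"linear":[0,0,0.16],"twist":0},{"jaw":0,"linear":[0,0,0.16],"twist":0},{"jaw":0,"linear":[0,0,0.16],"twist":0},{"jaw":0,"linear":[0,0,0.16],"twist":0},{"jaw":0,"linear":[0,0,0.16],"twist":0},{"jaw":0,"linear":[0,0,0.16],"twist":0},{"jaw":0,"linear":[0,0,0],"twist":0},{"jaw":0,"linear":[0,0,0],"twist":0}]' 30
```

```text
time: 12.7
position: [0.5451, -0.0988, 0.1243]
tool_rot: [-0.0, 1.0, -0.0, 0.0]
ft_force: [-0.8, 0.7, 8.7]
grip_width: 0.0007
grip_force: 4.6
```

```bash
python3 -m pendant '[{"jaw":0,"linear":[0,0,0.05],"twist":0},{"jaw":0,"linear":[0,0,0],"twist":0},{"jaw":0,"linear":[0,0,-0.5],"twist":0},{"jaw":0,"linear":[0,0,-1.5],"twist":0},{"jaw":0.3,"linear":[0,0,-2],"twist":0},{"jaw":0.6,"linear":[0,0,-1],"twist":0},{"jaw":0.6,"linear":[0,0,0],"twist":0},{"jaw":0.6,"linear":[0,0,0],"twist":0},{"jaw":0.6,"linear":[0,0,0],"twist":0}]' 30
python3 - <<'E'
from h import *
G=np.array([.545,-.0993])
for n in('wrist','scene','side'):
    c=cam(n);W=pts(c);Z=W[...,2];r=np.linalg.norm(W[...,:2]-G,axis=-1);cv2.imwrite(f'pics/{n}_d.png',c['color'])
    for lo,hi in((.026,.0365),(.05,.09),(.098,.122)):
        m=(r<.018)&(Z>lo)&(Z<hi);q=W[m]
        if m.sum()>5: print(n,lo,m.sum(),q.mean(0).round(4),q[:,2].max().round(4),cv2.minEnclosingCircle(q[:,:2].astype(np.float32)))
    hsv=cv2.cvtColor(c['color'],cv2.COLOR_BGR2HSV);m=(r<.05)&(abs(Z-.036)<.006)&(hsv[...,1]>90)&(hsv[...,0]<32)
    print('ring',cv2.minEnclosingCircle(W[m][:,:2].astype(np.float32)))
print(robot.get_obs()['position'],robot.get_obs()['grip_width'])
E
python3 -c "
import cv2,numpy as np
w=cv2.imread('pics/wrist_d.png')[120:420,160:480];s=cv2.imread('pics/side_d.png')[180:300,270:390]
cv2.imwrite('pics/d.png',np.hstack([cv2.resize(w,(427,400)),cv2.resize(s,(373,400),interpolation=2)]))"
```

```text
time: 13.45
position: [0.5442, -0.0986, 0.1718]
tool_rot: [0.0, 1.0, 0.0, -0.001]
ft_force: [-0.4, 0.3, -0.4]
grip_width: 0.0258
grip_force: 0.0
wrist 0.026 661 [ 0.5374 -0.0987  0.033 ] 0.0365 ((0.5446069240570068, -0.09885694086551666), 0.0170716792345047)
wrist 0.05 383 [ 0.5356 -0.0987  0.0726] 0.09 ((0.5424883365631104, -0.09860365837812424), 0.011076097376644611)
wrist 0.098 789 [ 0.5432 -0.0987  0.1056] 0.1088 ((0.5438717007637024, -0.09882736206054688), 0.010368800722062588)
ring ((0.5456737279891968, -0.0996808186173439), 0.03527088463306427)
scene 0.026 49 [ 0.5413 -0.1048  0.033 ] 0.0364 ((0.5430237650871277, -0.09917566925287247), 0.016473982483148575)
scene 0.05 120 [ 0.5373 -0.1036  0.0708] 0.0897 ((0.5411775708198547, -0.10199367254972458), 0.011792019940912724)
scene 0.098 52 [ 0.5409 -0.1003  0.1051] 0.1108 ((0.5421326160430908, -0.09856805205345154), 0.011182350106537342)
ring ((0.5412892699241638, -0.09764804691076279), 0.04020777344703674)
side 0.026 82 [ 0.541  -0.1063  0.0318] 0.0361 ((0.5443384647369385, -0.0999000146985054), 0.01718587428331375)
side 0.05 149 [ 0.5402 -0.1081  0.0706] 0.0899 ((0.5427296161651611, -0.10447357594966888), 0.012147646397352219)
side 0.098 50 [ 0.5425 -0.1031  0.1032] 0.1086 ((0.5420812368392944, -0.100730761885643), 0.011042921803891659)
ring ((0.5447258949279785, -0.1030745655298233), 0.03732374310493469)
[ 0.54419232 -0.09855843  0.17157301] 0.03811854729626525
```

View pics/d.png

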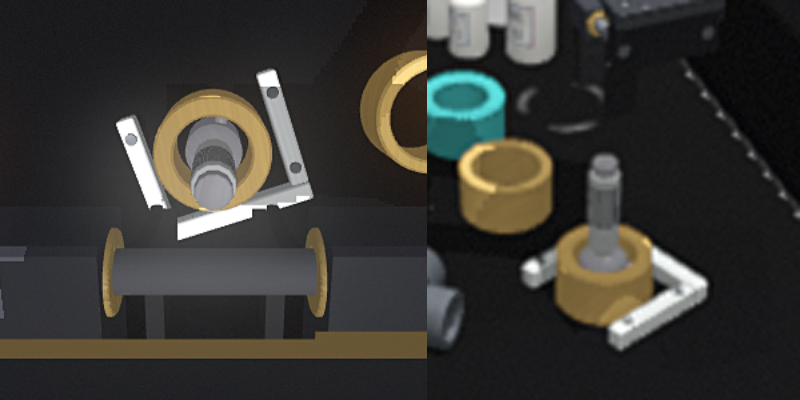

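The knob is down (top at 0.107), one plunger shows at (222,120) against the bore, and the bushing has not moved. Re-gripping.

```bash
python3 -m pendant '[{"jaw":0.6,"linear":[0,0,0],"twist":0},{"jaw":0.6,"linear":[0,0,0],"twist":0},{"jaw":0.6,"linear":[0,0,1],"twist":0},{"jaw":0.6,"linear":[0,0,2],"twist":0},{"jaw":0.6,"linear":[0,0,2],"twist":0},{"jaw":0.6,"linear":[0,0,1.8],"twist":0},{"jaw":0.6,"linear":[0,0,1.4],"twist":0},{"jaw":0.6,"linear":[0,0,1],"twist":0},{"jaw":0.6,"linear":[0,0,0.5],"twist":0},{"jaw":0.6,"linear":[0,0,0],"twist":0},{"jaw":0.6,"linear":[0,0,0],"twist":0}]' 20
python3 -m pendant '[{"jaw":0.45,"linear":[0,0,0],"twist":0},{"jaw":0.35,"linear":[0,0,0],"twist":0},{"jaw":0.3,"linear":[0,0,0],"twist":0},{"jaw":0.28,"linear":[0,0,0],"twist":0},{"jaw":0.26,"linear":[0,0,0],"twist":0},{"jaw":0.24,"linear":[0,0,0],"twist":0},{"jaw":0.22,"linear":[0,0,0],"twist":0},{"jaw":0.1,"linear":[0,0,0],"twist":0},{"jaw":0.1,"linear":[0,0,0],"twist":0},{"jaw":0.1,"linear":[0,0,0],"twist":0}]' 25
```

```text
time: 14.52
position: [0.545, -0.0989, 0.0756]
tool_rot: [0.0, 1.0, -0.0, 0.0]
ft_force: [0.7, -0.2, 0.3]
grip_width: 0.0521
grip_force: 0.0
time: 15.35
position: [0.5449, -0.099, 0.0758]
tool_rot: [-0.0, 1.0, -0.0, 0.0]
ft_force: [-0.3, -0.5, 2.1]
grip_width: 0.0212
grip_force: 25.0
```

Now I draw it straight up, slowly, and check before clearing the bore.

```bash
python3 -m pendant '[{"jaw":0.1,"linear":[0,0,-0.15],"twist":0},{"jaw":0.1,"linear":[0,0,-0.25],"twist":0},{"jaw":0.1,"linear":[0,0,-0.3],"twist":0},{"jaw":0.1,"linear":[0,0,-0.3],"twist":0},{"jaw":0.1,"linear":[0,0,0],"twist":0},{"jaw":0.1,"linear":[0,0,0],"twist":0}]' 25
python3 - <<'E'
from h import *
G=np.array([.545,-.0993])
for n in('wrist','side'):
    c=cam(n);W=pts(c);Z=W[...,2];r=np.linalg.norm(W[...,:2]-G,axis=-1)
    hsv=cv2.cvtColor(c['color'],cv2.COLOR_BGR2HSV);m=(r<.045)&(Z>.025)&(hsv[...,1]>90)&(hsv[...,0]<32)&(hsv[...,0]>12)&(Z<.06)
    print('brass top z',np.percentile(Z[m],[50,75,95]),m.sum())
E
```

```text
time: 15.85
position: [0.5446, -0.0986, 0.0859]
tool_rot: [0.0, 1.0, 0.0, -0.0]
ft_force: [0.2, -1.6, -4.8]
grip_width: 0.0216
grip_force: 25.0
brass top z [0.03567174 0.03616059 0.03682501] 4459
brass top z [0.03319588 0.03451185 0.03618296] 307
```

The bushing stayed down, so I continue up and then look.

```bash
python3 -m pendant '[{"jaw":0.1,"linear":[0,0,-0.3],"twist":0},{"jaw":0.1,"linear":[0,0,-0.4],"twist":0},{"jaw":0.1,"linear":[0,0,-0.4],"twist":0},{"jaw":0.1,"linear":[0,0,-0.4],"twist":0},{"jaw":0.1,"linear":[0,0,-0.4],"twist":0},{"jaw":0.1,"linear":[0,0,-0.5],"twist":0},{"jaw":0.1,"linear":[0,0,-0.8],"twist":0},{"jaw":0.1,"linear":[0,0,-1.2],"twist":0},{"jaw":0.1,"linear":[0,0,-1.2],"twist":0},{"jaw":0.1,"linear":[0,0,-0.8],"twist":0},{"jaw":0.1,"linear":[0,0,0],"twist":0},{"jaw":0.1,"linear":[0,0,0],"twist":0}]' 25
python3 m.py e
python3 -c "
import cv2,numpy as np
w=cv2.imread('pics/wrist_e.png')[120:420,160:480];s=cv2.imread('pics/side_e.png')[160:280,270:390]
cv2.imwrite('pics/e.png',np.hstack([cv2.resize(w,(427,400)),cv2.resize(s,(373,400),interpolation=2)]))"
```

```text
time: 16.95
position: [0.5451, -0.0989, 0.1503]
tool_rot: [-0.0, 1.0, -0.0, 0.001]
ft_force: [-0.3, 0.3, -5.9]
grip_width: 0.0216
grip_force: 25.0
wrist ring 3020 ((0.545050859451294, -0.09905745089054108), 0.03513285517692566)
wrist head 1133 [ 0.5453 -0.0985] 0.0011
scene ring 308 ((0.5422863960266113, -0.10060501098632812), 0.037437908351421356)
scene head 152 [ 0.5428 -0.0973] 0.0016
side ring 301 ((0.5443006157875061, -0.1037631705403328), 0.03659889101982117)
side head 210 [ 0.544  -0.0993] 0.0022
[ 0.54421326 -0.09855912  0.14901002] 17.1
```

View pics/e.png

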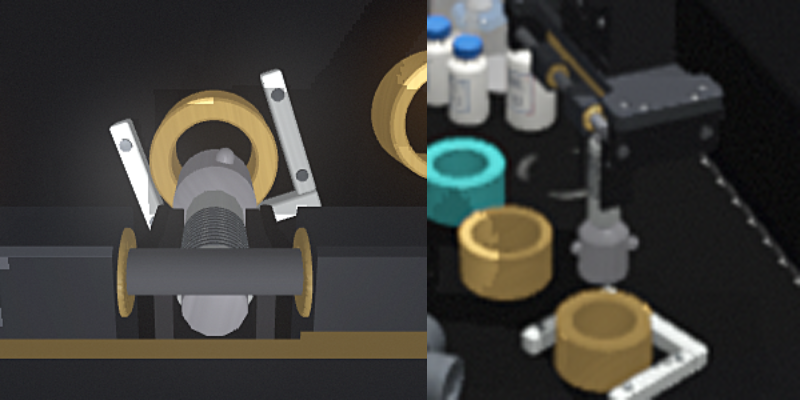

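The gauge is clear with both plungers out (side panel at (575,245) and (633,242)) and the bushing sits in the nest. Carrying it to the pad centre and lowering it.

```bash
python3 -m pendant '[{"jaw":0.1,"linear":[0.1,-1.2,0],"twist":0},{"jaw":0.1,"linear":[0.3,-2.5,0],"twist":0},{"jaw":0.1,"linear":[0.3,-3.0,0],"twist":0},{"jaw":0.1,"linear":[0.3,-3.0,0],"twist":0},{"jaw":0.1,"linear":[0.3,-3.0,0],"twist":0},{"jaw":0.1,"linear":[0.3,-3.0,0],"twist":0},{"jaw":0.1,"linear":[0.3,-3.0,0],"twist":0},{"jaw":0.1,"linear":[0.2,-2.5,0],"twist":0},{"jaw":0.1,"linear":[0.1,-1.5,0],"twist":0},{"jaw":0.1,"linear":[0,-0.2,0],"twist":0},{"jaw":0.1,"linear":[0,0,0],"twist":0},{"jaw":0.1,"linear":[0,0,0],"twist":0}]' 25
python3 -m pendant '[{"jaw":0.1,"linear":[0,0,0.6],"twist":0},{"jaw":0.1,"linear":[0,0,1.1],"twist":0},{"jaw":0.1,"linear":[0,0,1.2],"twist":0},{"jaw":0.1,"linear":[0,0,1.2],"twist":0},{"jaw":0.1,"linear":[0,0,1.0],"twist":0},{"jaw":0.1,"linear":[0,0,0.7],"twist":0},{"jaw":0.1,"linear":[0,0,0.5],"twist":0},{"jaw":0.1,"linear":[0,0,0.3],"twist":0},{"jaw":0.1,"linear":[0,0,0],"twist":0},{"jaw":0.1,"linear":[0,0,0],"twist":0},{"jaw":0.1,"linear":[0,0,0],"twist":0}]' 25
```

```text
time: 18.1
position: [0.5222, -0.3263, 0.149]
tool_rot: [0.0, 1.0, 0.001, -0.001]
ft_force: [0.1, 0.2, -5.8]
grip_width: 0.0213
grip_force: 25.0
time: 19.02
position: [0.5232, -0.3282, 0.0842]
tool_rot: [0.0, 1.0, -0.0, 0.0]
ft_force: [-0.6, 0.3, -6.6]
grip_width: 0.0217
grip_force: 25.0
```

```bash
python3 -m pendant '[{"jaw":0.1,"linear":[0,0,0.15],"twist":0},{"jaw":0.1,"linear":[0,0,0],"twist":0},{"jaw":0.1,"linear":[0,0,0],"twist":0}]' 25;python3 -m pendant '[{"jaw":0.1,"linear":[0,0,0.1],"twist":0},{"jaw":0.1,"linear":[0,0,0],"twist":0},{"jaw":0.1,"linear":[0,0,0],"twist":0}]' 25
```

```text
time: 19.27
position: [0.5229, -0.3279, 0.0824]
tool_rot: [0.0, 1.0, -0.0, 0.0]
ft_force: [0.1, 0.3, -4.5]
grip_width: 0.0212
grip_force: 25.0
time: 19.52
position: [0.5228, -0.3278, 0.0811]
tool_rot: [0.0, 1.0, 0.0, -0.0]
ft_force: [0.2, -0.4, -5.7]
grip_width: 0.0209
grip_force: 25.0
```

```bash
python3 -m pendant '[{"jaw":0.1,"linear":[0,0,0.1],"twist":0},{"jaw":0.1,"linear":[0,0,0],"twist":0},{"jaw":0.1,"linear":[0,0,0],"twist":0}]' 25;python3 -m pendant '[{"jaw":0.1,"linear":[0,0,0.07],"twist":0},{"jaw":0.1,"linear":[0,0,0],"twist":0},{"jaw":0.1,"linear":[0,0,0],"twist":0}]' 25
```

```text
time: 19.77
position: [0.5228, -0.3277, 0.0801]
tool_rot: [-0.0, 1.0, 0.0, -0.0]
ft_force: [-0.0, 0.1, -5.7]
grip_width: 0.0214
grip_force: 25.0
time: 20.02
position: [0.5229, -0.3279, 0.0799]
tool_rot: [0.0, 1.0, -0.0, 0.0]
ft_force: [-1.6, 0.8, -2.7]
grip_width: 0.0214
grip_force: 25.0
```

It touches the pad, so I release and rise.

```bash
python3 -m pendant '[{"jaw":0.1,"linear":[0,0,0.03],"twist":0},{"jaw":0.26,"linear":[0,0,0],"twist":0},{"jaw":0.35,"linear":[0,0,0],"twist":0},{"jaw":0.5,"linear":[0,0,0],"twist":0},{"jaw":0.6,"linear":[0,0,0],"twist":0},{"jaw":0.6,"linear":[0,0,0],"twist":0},{"jaw":0.6,"linear":[0,0,0],"twist":0},{"jaw":0.6,"linear":[0,0,-1],"twist":0},{"jaw":0.6,"linear":[0,0,-2.5],"twist":0},{"jaw":0.6,"linear":[0,0,-3],"twist":0},{"jaw":0.6,"linear":[0,0,-3],"twist":0},{"jaw":0.6,"linear":[0,0,-2],"twist":0}]'
python3 -m pendant '[{"jaw":0.6,"linear":[0,0,-1.5],"twist":0},{"jaw":0.6,"linear":[0,0,-0.5],"twist":0},{"jaw":0.6,"linear":[0,0,0],"twist":0},{"jaw":0.6,"linear":[0,0,0],"twist":0},{"jaw":0.6,"linear":[0,0,0],"twist":0}]'
python3 - <<'E'
from h import *
G=np.array([.523,-.328])
c=cam('wrist');W=pts(c);Z=W[...,2];r=np.linalg.norm(W[...,:2]-G,axis=-1);w=c['color'][100:400,160:480]
for lo,hi in((.03,.042),(.1,.115)):
    m=(r<.03)&(Z>lo)&(Z<hi);q=W[m];print(lo,m.sum(),q[:,2].max(),cv2.minEnclosingCircle(q[:,:2].astype(np.float32)))
c=cam('side');u,v=proj(c,(.523,-.328,.05)).astype(int);s=c['color'][v-60:v+60,u-60:u+60]
cv2.imwrite('pics/f.png',np.hstack([cv2.resize(w,(427,400)),cv2.resize(s,(373,400),interpolation=2)]))
E
```

```text
time: 21.02
position: [0.5237, -0.3285, 0.1978]
tool_rot: [-0.0, 1.0, -0.001, 0.002]
ft_force: [0.4, -0.4, 0.6]
grip_width: 0.0524
grip_force: 0.0
time: 21.43
position: [0.5221, -0.3272, 0.2129]
tool_rot: [0.0, 1.0, 0.001, -0.001]
ft_force: [-0.2, -0.3, -1.2]
grip_width: 0.0525
grip_force: 0.0
0.03 520 0.04120494425936938 ((0.5224831104278564, -0.327436625957489), 0.017064310610294342)
0.1 701 0.11274491461155811 ((0.5225711464881897, -0.3274592459201813), 0.010860618203878403)
```

View pics/f.png

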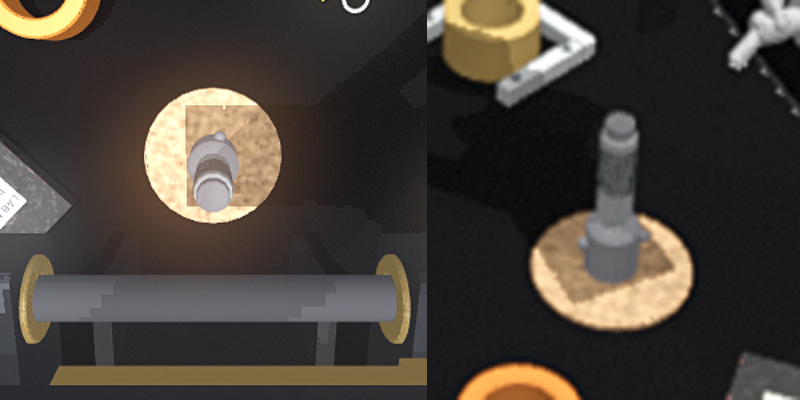

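The gauge stands upright at the pad centre (213,160 in the wrist panel) with its plungers out and knob down, and the robot is clear. Handing in.

```bash
python3 -c "
from rig import robot
print(robot.hand_in())"
```

```text
the job is handed in; nothing more can be done
None
```

I handed the job in at about 21 s: the gauge measured bushing_a (46 mm bore) in the nest, locked with its knob home, and now stands upright within about 1 mm of the pad centre; no verdict came back, and I did not measure tip to tip on the pad.

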